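Pack the colour-coded reagents into the caddy

ROBOT

A 6-joint arm with a two-finger parallel gripper is mounted at the origin on a cart in front of the work surface, level with it; the furniture and walls round the work are solid. World frame = base frame: x ahead of the robot, y to its left, z up, the work surface at z = 0. Lengths are in m, angles in rad, forces in N, time in s.
With the tool pointing down it reaches from about 0.375 to 0.925 m from the base axis. Payload 5.7 kg.
Tool frame: the origin (TCP) lies midway between the tips of the shut fingers; the grasp point (between the pads) lies 19 mm behind it (robot.grip_point_offset is the z of the grasp point in the tool frame, in m); z points along the fingers, y is the line along which they close (so a half turn about z gives the same grasp; the last joint's range is limited). The gripper opens to 88 mm and grips with 3 to 60 N. Pads are 20 mm wide; open, the fingers measure 115 mm over their backs; the gripper's body (75 mm by 178 mm) begins 61 mm behind the grasp point.
Start: joints at [1.118, 0.359, 1.51, -0, 1.272, -0.115], TCP at [0.199, 0.566, 0.223] pointing down, gripper open.
Joint ranges: [-2.97, 2.97], [-1.01, 2.36], [0.21, 2.38], [-0.96, 4.11], [0.2, 2.71], [-2.98, 2.98]. Speed limits (rad/s): [2.39, 2.39, 3.14, 3.14, 3.14, 3.14].

INTERFACE

Orientations are given as a 3x3 rotation matrix whose columns are the frame's x, y, z axes.
In Python, from workcell import robot gives the robot as it stands.
- The arm moves only by the shell command python3 -m creep 'ROWS'. ROWS is a JSON object whose one key "series" holds a list of rows, each an object with "hand": the closure, from 0 (fully open) to 1 (shut); "offset": the shift along the tool's x, y, z in cm, a list of three; "twist": the turn about the tool's z in degrees. In form: {"series": [{"hand": hand, "offset": [x, y, z], "twist": twist}, ...]}. A call has exactly 8 rows; each row shifts and turns the commanded pose from where the row before left it, along the tool's axes as they then stand; what a row does not reach is not made up. A row lasts 1/8 s, in which the tool goes at most 62.5 mm and 10.7 degrees, less where a joint would pass 70% of its speed; a pose out of reach is approached as far as the arm can. A call is refused whole if a number of a shift passes 6.25 or a number of a turn 10.7, either way. A call with a gripper value outside its range is refused whole. The fingers move at their own pace and stop on an object; the grip force is fixed at half the most. Time passes only in rows, so rows that do not move let the fingers close, or fill a call up. It gives the time, the measured TCP pose, the force, the opening and the grip force at its end, in the units of the state.
- robot.get_obs(): the state, without advancing time (a new reading comes with each control period).
- robot.get_image(name): name is "side" or "top" or "wrist"; returns a dict with "color" (384x512x3 uint8, red, green, blue), "K" (3x3 intrinsics, pixels), "world_to_cam" (4x4, takes a point from world to camera coordinates); the wrist camera has in their place "hand_eye" (4x4, takes a point from camera to tool coordinates, whose origin is the TCP and whose axes are the flange's). Camera axes: x right, y up, looking along -z (the intrinsics and any distortion apply to the point x, -y, -z); pixel columns grow to the right and rows downward; lengths in m; the calibration is good to about 2 mm. A picture is of the moment at which its call begins: read the wrist's pose just before it. There is no depth.
- robot.finish_job(): hands the job in; it is judged then, once.
Trained networks look in a picture, given as the dict that the camera call returned (one of the last four; its "shot" number tells which), for a name from the list of things; names that differ only in an ending like _2 or _b are one class to them, and where a whole thing is asked for, a point or a joint stands for the part that bears it (a point fixed in the world has none). Each returns a list of dicts, best first, with "conf" (0 to 1); they miss things now and then, are a little off and sometimes report something else, mostly with a low value. They report only what shows in the picture. A call takes as long as a camera call. They do not tell look-alikes from the thing itself.
- robot.boxes_of(name, picture): "at" ([column, row] in pixels, amid what is visible of it).
- robot.masks_of(name, picture): "mask" (384x512 bool, what is visible of it) and "at" ([column, row] in pixels, amid what is visible of it).
- robot.place_of(name, picture): "at" ([column, row] in pixels: a listed point, or the origin of a listed thing).
The state is a dict: "clock": time; "joint_positions": joint angles; "qvel": joint speeds; "tau": joint torques, N m; "position": TCP position; "tcp_rot": TCP orientation; "contact_force": force on the tool from outside, world axes, zero at the start; "torque": the same for the moment, N m; "grip_width": opening from 0.0 (shut) to 1.0 (fully open); "gripper_force": force on a finger pad.
Only numpy, scipy, OpenCV 4.12 (cv2) and the standard library are available. Lean on these libraries where they do the work, as an engineer would, in place of code of your own. Each camera call takes 0.05 s, during which the arm holds its last target. There are 200 camera calls.

TASK

Pack the reagent caddy: lift the red-capped and the blue-capped dropper bottle over the shelf's rail and stand each in the caddy insert of its cap's colour, and stand the amber bottle with the yellow dot on its cap in the yellow insert. Keep the bottles upright, set them down rather than drop them, and leave the white-capped dropper bottle and the amber bottle without a dot standing where they are.

Things in the scene. Friction and masses are not known exactly. Their poses are not given: they have to be found in the camera images.
- bottle_red_cap: white 60 ml dropper bottle with a red nozzle cap, upright; body 38 mm diameter and 74 mm tall, tapering cap above it to 113 mm total; about 0.08 kg; origin at the centre of its underside, z up. Stands on the shelf board at the start
- bottle_blue_cap: white 60 ml dropper bottle with a blue nozzle cap, upright; body 38 mm diameter and 74 mm tall, tapering cap above it to 113 mm total; about 0.08 kg; origin at the centre of its underside, z up. Stands on the shelf board at the start
- bottle_white_cap: white 60 ml dropper bottle with a white nozzle cap, upright; body 38 mm diameter and 74 mm tall, tapering cap above it to 113 mm total; about 0.08 kg; origin at the centre of its underside, z up. Stands on the shelf board at the start. Look-alike: stays on the shelf
- amber_dot: small amber glass bottle, black screw cap, printed label round the side, with a round yellow sticker, 21 mm across, on top of the cap; upright; body 33 mm diameter up to 53 mm, cap to 86 mm total; grasp the body, at 25 to 53 mm height; about 0.07 kg; origin at the centre of its underside, z up. Stands on the counter at the start
- amber_plain: small amber glass bottle, black screw cap, printed label round the side, no sticker on the cap; upright; body 33 mm diameter up to 53 mm, cap to 86 mm total; grasp the body, at 25 to 53 mm height; about 0.07 kg; origin at the centre of its underside, z up. Stands on the counter at the start. Look-alike: stays where it is
- insert_red: red square open-topped insert fixed in the grey caddy, 66 x 66 mm outside, 60 x 60 mm inside, 20 mm tall, walls and floor 3 mm; origin at the centre of its underside (its inner floor is 3 mm higher); x and y along its walls, as the caddy's
- insert_blue: blue square open-topped insert fixed in the grey caddy, 66 x 66 mm outside, 60 x 60 mm inside, 20 mm tall, walls and floor 3 mm; origin at the centre of its underside (its inner floor is 3 mm higher); x and y along its walls, as the caddy's
- insert_yellow: yellow square open-topped insert fixed in the grey caddy, 66 x 66 mm outside, 60 x 60 mm inside, 20 mm tall, walls and floor 3 mm; origin at the centre of its underside (its inner floor is 3 mm higher); x and y along its walls, as the caddy's
- caddy: grey carrying tray fixed to the counter, 84 mm (x) by 228 mm (y), rim 14 mm high, with a black loop handle 46 mm high at each y end; the three inserts stand in a row along its y axis, 72 mm apart, in any order; origin at the centre of its underside
- shelf: low white shelf fixed to the counter, 110 mm deep (x), 270 mm long (y); board top 30 mm above the counter; 7 mm steel rails 50 mm before and behind its centre line, their tops 30 mm above the board; end plates 66 mm high; three dropper bottles stand in a row along its y axis, 80 mm apart, in any order; origin under its centre at counter height, x to the back
There are look-alikes about, which are no part of the job. Leave any pink look-alike of the bottle_red_cap alone. What is shaped like the bottle_blue_cap but green or pink is not meant.

How it is judged:
By the outcome, as a careful person would: the job done as asked, in the order asked, and still so for the second after the job is handed in, with the robot touching nothing.
It also fails if it takes over 96 s, if anything falls off the work surface, if the arm or the gripper's body presses on something with over 40 N, if the wrist force passes 120 N, or if a joint passes its speed limit or range.

## Working session

There is one attempt and no reset: what is moved stays moved. The work goes in short steps, Python scripts to look and compute and a shell command to move; the robot and the scene stay as the last step left them, time stands still between calls to the robot, and variables do not carry over. Pictures are saved under pics/ and viewed, at most 14 in all, crops included, and the job is handed in when it is done.

```bash
mkdir -p pics; ls
python3 - <<'E'
from workcell import robot
import cv2
print(robot.get_obs())
for n in ("top","side"):
    p=robot.get_image(n); cv2.imwrite(f"pics/{n}0.png",p["color"][:,:,::-1])
    print(n,p["K"],p["world_to_cam"],[k for k in p])
    for o in ["bottle_red_cap","amber_dot","insert_red","insert_blue","insert_yellow","caddy","shelf"]:
        print(o,[(round(d["conf"],2),[round(float(v)) for v in d["at"]]) for d in robot.place_of(o,p)])
E
```

```text
pics
{'clock': 0.0, 'joint_positions': array([ 1.11787932e+00,  3.59504372e-01,  1.51139270e+00, -1.77598589e-05,
        1.27252731e+00, -1.15109769e-01]), 'qvel': array([ 0.00113412,  0.00074596, -0.00058611, -0.00146143, -0.00013869,
        0.00041197]), 'tau': array([ 5.65203682e-04, -5.15370405e+01, -2.70730358e+01,  6.74869074e-02,
        3.48457962e-02, -1.08654506e-04]), 'position': array([0.19857015, 0.5654667 , 0.22182511]), 'tcp_rot': array([[-9.43485314e-01,  3.31413404e-01, -7.86284079e-04],
       [ 3.31414280e-01,  9.43483883e-01, -1.65447517e-03],
       [ 1.93531110e-04, -1.82155880e-03, -9.99998322e-01]]), 'contact_force': array([ 0.59647568, -0.21028386,  0.27557397]), 'torque': array([0.03734676, 0.02729483, 0.01858378]), 'gripper_force': 0.0, 'grip_width': 0.9988456772080152}
top [[421.45170609   0.         246.1902192 ]
 [  0.         421.45170609 196.90358669]
 [  0.           0.           1.        ]] [[-0.01014302 -0.99971794  0.02147464  0.12760136]
 [ 0.98646118 -0.00648855  0.16386652 -0.6009228 ]
 [-0.16368096  0.022846    0.98624875 -1.05140829]
 [ 0. 
[... 379 characters left out ...]
elf [(0.79, [294, 185]), (0.57, [335, 261])]
side [[420.31935764   0.         249.0993953 ]
 [  0.         420.31935764 192.27599323]
 [  0.           0.           1.        ]] [[ 0.88596412 -0.46370147  0.00696602 -0.46124421]
 [ 0.28575085  0.557673    0.77932488 -0.28717118]
 [-0.36525885 -0.68846334  0.62658136 -0.9079907 ]
 [ 0.          0.          0.          1.        ]] ['color', 'K', 'world_to_cam', 'shot']
bottle_red_cap [(0.79, [234, 226]), (0.71, [278, 285]), (0.58, [290, 226])]
amber_dot [(0.81, [220, 250]), (0.34, [240, 287])]
insert_red [(0.77, [190, 177])]
insert_blue [(0.9, [203, 187])]
insert_yellow [(0.69, [214, 201])]
caddy [(0.95, [200, 189])]
shelf [(0.94, [290, 237])]
```

Run:
```python
import cv2
for n,c in (("top",(130,160,260,150)),("side",(150,130,230,200))):
    im=cv2.imread(f"pics/{n}0.png");x,y,w,h=c
    s=3
    cv2.imwrite(f"pics/{n}0c.png",cv2.resize(im[y:y+h,x:x+w],None,fx=s,fy=s,interpolation=cv2.INTER_CUBIC))
```

```text
(no output)
```

View pics/top0.png

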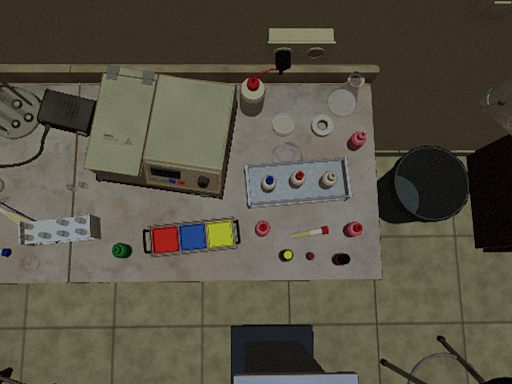

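View pics/side0c.png

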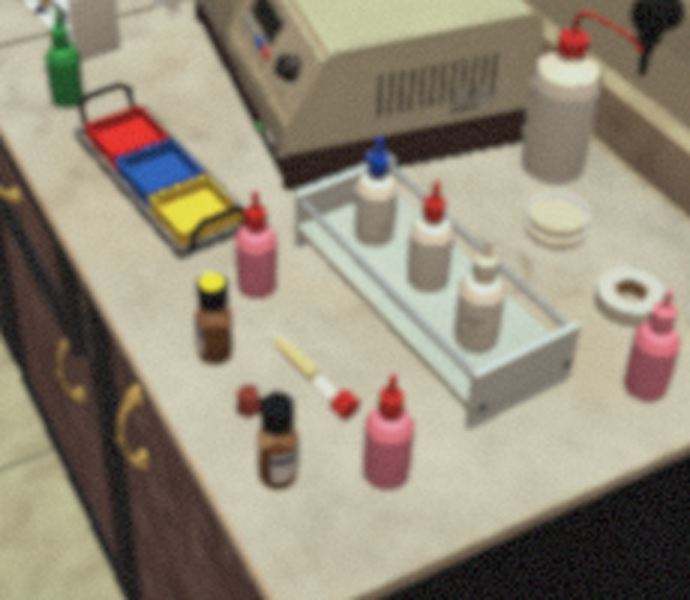

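View pics/top0c.png

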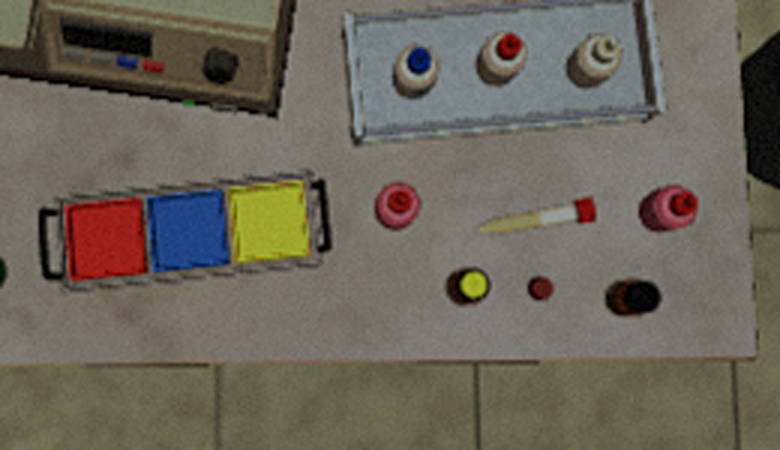

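The top picture shows the shelf bottles blue (270,179), red (300,175) and white (332,175). The dotted amber is at (288,255), the plain one at (343,259), and a pink look-alike at (263,228). The inserts run red (166,240), blue (193,236), yellow (219,234).

```bash
cat > h.py <<'E'
from workcell import robot
import numpy as np, cv2
from scipy.optimize import least_squares
def proj(P,p):
    c=(p["world_to_cam"]@np.r_[P,1])[:3]; c=np.array([c[0],-c[1],-c[2]]); u=p["K"]@c; return u[:2]/u[2]
def onz(px,z,p):
    R=p["world_to_cam"][:3,:3];t=p["world_to_cam"][:3,3]
    d=np.linalg.inv(p["K"])@np.r_[px,1]; d=R.T@np.array([d[0],-d[1],-d[2]]); o=-R.T@t
    return (o+d*(z-o[2])/d[2])[:2]
E
python3 - <<'E'
from h import *
P={n:robot.get_image(n) for n in("top","side")}
zs=dict(bottle_red_cap=.03,bottle_blue_cap=.03,bottle_white_cap=.03,amber_dot=0,amber_plain=0,insert_red=.003,insert_blue=.003,insert_yellow=.003,caddy=0,shelf=0)
for n,p in P.items():
    for o,z in zs.items():
        print(n,o,[(round(d["conf"],2),np.round(onz(d["at"],z,p),3).tolist()) for d in robot.place_of(o,p) if d["conf"]>.25])
def cen(p,rect,f):
    x,y,w,h=rect; a=p["color"][y:y+h,x:x+w].astype(int);m=f(a[...,0],a[...,1],a[...,2]).astype(np.uint8)
    k,l,s,c=cv2.connectedComponentsWithStats(m); i=1+np.argmax(s[1:,4]); return c[i]+[x,y],s[i,4]
yel=lambda r,g,b:(r>100)&(g>100)&(b<.6*g)
red=lambda r,g,b:(r>80)&(g<.5*r)&(b<.5*r)
blu=lambda r,g,b:(b>70)&(r<.6*b)
for nm,z,f,tr,sr in [("dot",.086,yel,(278,245,20,20),(205,212,30,25)),("red",.126,red,(288,165,20,20),(280,185,30,25)),("blue",.126,blu,(258,168,25,25),(265,170,20,25)),
   ("iy",.012,yel,(195,210,55,45),(190,180,50,40)),("ib",.012,blu,(170,210,45,50),(180,170,45,35)),("ir",.012,red,(140,215,45,45),(170,155,45,40))]:
    for n,r in(("top",tr),("side",sr)):
        c,a=cen(P[n],r,f); print(nm,n,np.round(c,1),a,np.round(onz(c,z,P[n]),4))
E
```

```text
top bottle_red_cap [(0.79, [0.519, -0.147]), (0.66, [0.641, -0.008]), (0.63, [0.519, 0.077]), (0.41, [0.627, -0.003])]
top bottle_blue_cap [(0.81, [0.738, -0.163]), (0.65, [0.638, 0.059]), (0.58, [0.651, -0.008]), (0.52, [0.469, 0.449]), (0.47, [0.496, 0.261])]
top bottle_white_cap [(0.79, [0.637, -0.096])]
top amber_dot [(0.5, [0.447, 0.016])]
top amber_plain [(0.6, [0.429, -0.12])]
top insert_red [(0.9, [0.497, 0.335])]
top insert_blue [(0.64, [0.501, 0.267])]
top insert_yellow [(0.58, [0.51, 0.19])]
top caddy [(0.65, [0.644, -0.102])]
top shelf [(0.92, [0.638, -0.012])]
side bottle_red_cap [(0.84, [0.5, -0.173]), (0.67, [0.653, -0.004]), (0.59, [0.504, 0.05]), (0.58, [0.648, -0.085])]
side bottle_blue_cap [(0.76, [0.466, 0.421]), (0.65, [0.734, -0.191])]
side bottle_white_cap [(0.85, [0.643, -0.09])]
side amber_dot [(0.82, [0.452, 0.021])]
side amber_plain [(0.92, [0.437, -0.107]), (0.42, [0.52, 0.21])]
side insert_red [(0.79, [0.491, 0.337]), (0.48, [0.656, 0.023])]
side insert_blue [(0.73, [0.512, 0.198]), (0.58, [0.499, 0.269])]
side insert_yellow [(0.93, [0.513, 0.211])]
side caddy [(0.59, [0.502, 0.284])]
side shelf []
dot top [287.6 254.4] 54 [0.4512 0.0227]
dot side [220.1 223.8] 50 [0.4517 0.0239]
red top [299.8 174.7] 32 [ 0.6433 -0.0075]
red side [294.3 198.7] 44 [ 0.6383 -0.0169]
blue top [269.5 179.2] 32 [0.6325 0.0671]
blue side [275.5 182.1] 59 [0.631  0.0634]
iy top [219.4 233.7] 633 [0.5095 0.1938]
iy side [212.7 198.2] 337 [0.5084 0.2064]
ib top [192.1 236.5] 629 [0.5026 0.266 ]
ib side [202.  185.6] 293 [0.5038 0.2764]
ir top [164.8 239.3] 634 [0.4959 0.3379]
ir side [191.  173.8] 269 [0.4964 0.3478]
```

```bash
python3 -m creep '{"series":[{"hand":0.3,"offset":[-5.0,-3.3,0],"twist":0},{"hand":0.3,"offset":[-5.0,-3.3,0],"twist":0},{"hand":0.3,"offset":[-5.0,-3.3,0],"twist":0},{"hand":0.3,"offset":[-5.0,-3.3,0],"twist":0},{"hand":0.3,"offset":[-5.0,-3.3,0],"twist":0},{"hand":0.3,"offset":[-5.0,-3.3,0],"twist":0},{"hand":0.3,"offset":[-5.0,-3.3,0],"twist":0},{"hand":0.3,"offset":[-5.0,-3.3,0],"twist":0}]}'
python3 -m creep '{"series":[{"hand":0.3,"offset":[-5.0,-3.3,0],"twist":0},{"hand":0.3,"offset":[-5.0,-3.3,0],"twist":0},{"hand":0.3,"offset":[-5.0,-3.3,0],"twist":0},{"hand":0.3,"offset":[-4.0,-2.6,0],"twist":0},{"hand":0.3,"offset":[0,0,0],"twist":-8},{"hand":0.3,"offset":[0,0,0],"twist":-8},{"hand":0.3,"offset":[0,0,0],"twist":-8},{"hand":0.3,"offset":[0,0,0],"twist":0}]}'
python3 - <<'E'
from h import *
o=robot.get_obs();p=robot.get_image("wrist");print(o["position"],o["tcp_rot"],o["clock"],p["K"],p["hand_eye"])
cv2.imwrite("pics/w1.png",p["color"][:,:,::-1])
for n in("bottle_red_cap","bottle_white_cap"):print(robot.place_of(n,p))
E
```

```text
clock: 2.9
position: [0.4899, 0.1828, 0.2229]
tcp_rot: [[-0.943, 0.332, 0.001], [0.332, 0.943, 0.0], [-0.001, 0.001, -1.0]]
contact_force: [0.0, 0.7, 0.3]
grip_width: 0.703
gripper_force: 0.0
clock: 3.9
position: [0.6266, 0.0034, 0.2226]
tcp_rot: [[-0.997, -0.08, -0.0], [-0.08, 0.997, -0.0], [0.0, -0.0, -1.0]]
contact_force: [-0.0, -0.1, -0.0]
grip_width: 0.698
gripper_force: 0.0
[0.62657672 0.00342249 0.22258314] [[-9.96824562e-01 -7.96289466e-02 -1.53104397e-04]
 [-7.96289355e-02  9.96824572e-01 -7.73601774e-05]
 [ 1.58778334e-04 -6.49229848e-05 -9.99999985e-01]] 3.9 [[289.76456803   0.         257.36013988]
 [  0.         289.76456803 193.07187922]
 [  0.           0.           1.        ]] [[ 9.25070396e-04  9.54541885e-01  2.98075383e-01  8.26215373e-02]
 [ 9.99999140e-01 -6.05789737e-04 -1.16352420e-03 -4.67628282e-04]
 [-9.30061578e-04  2.98076203e-01 -9.54541624e-01 -1.63945086e-01]
 [ 0.00000000e+00  0.00000000e+00  0.00000000e+00  1.00000000e+00]]
[{'at': [329.1, 87.2], 'conf': 0.95}, {'at': [247.5, 182.9], 'conf': 0.68}, {'at': [137.2, 68.8], 'conf': 0.62}]
[{'at': [187.0, 175.8], 'conf': 0.63}]
```

View pics/w1.png

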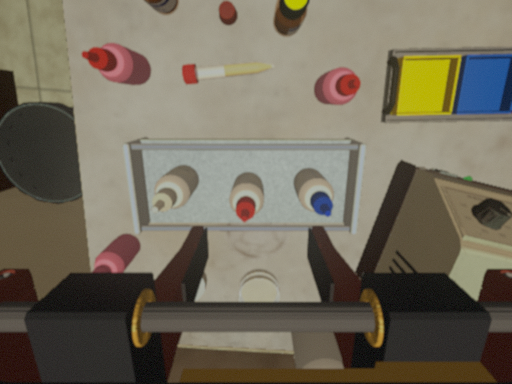

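The wrist view shows the shelf square to the tool. White cap is at (162,200), red (245,210), blue (322,206), amber dot at (294,4) and the pink one at (340,86).

```bash
cat >> h.py <<'E'
def wrist():
    o=robot.get_obs();p=robot.get_image("wrist")
    T=np.eye(4);T[:3,:3]=o["tcp_rot"];T[:3,3]=o["position"]
    p["world_to_cam"]=np.linalg.inv(T@p["hand_eye"]);return o,p
yel=lambda r,g,b:(r>100)&(g>100)&(b<.6*g)
red=lambda r,g,b:(r>80)&(g<.5*r)&(b<.5*r)
blu=lambda r,g,b:(b>70)&(r<.6*b)
def cen(p,rect,f):
    x,y,w,h=rect; a=p["color"][y:y+h,x:x+w].astype(int);m=f(a[...,0],a[...,1],a[...,2]).astype(np.uint8)
    k,l,s,c=cv2.connectedComponentsWithStats(m); i=1+np.argmax(s[1:,4]); return c[i]+[x,y],s[i,4]
def tool(o,d):return np.round(o["tcp_rot"].T@np.array(d)*100,2)
E
python3 - <<'E'
from h import *
o,p=wrist()
for nm,z,f,r in [("red",.126,red,(230,190,30,40)),("blue",.126,blu,(300,185,40,35)),("pink",.096,red,(330,70,35,30)),("pellet",.008,red,(215,0,25,28)),("iy",.012,yel,(390,50,75,70))]:
    c,a=cen(p,r,f);print(nm,np.round(c,1),a,np.round(onz(c,z,p),4))
for n,z in(("bottle_red_cap",.03),("bottle_white_cap",.03),("bottle_blue_cap",.03),("shelf",0),("insert_yellow",0.003)):
    print(n,[(round(d["conf"],2),np.round(onz(d["at"],z,p),4)) for d in robot.place_of(n,p)])
    print(n,"mask",[(round(d["conf"],2),np.round(d["at"])) for d in robot.masks_of(n,p)])
for y,x in((.065,.632),(-.012,.64)):print(proj([x,y,.03],p),proj([x,y,.104],p),proj([x,y,.143],p))
E
```

```text
red [244.9 209.2] 287 [ 0.6425 -0.0073]
blue [322.2 204.5] 300 [0.6318 0.0659]
pink [347.6  84.2] 380 [0.521  0.0801]
pellet [224.8   7.1] 53 [ 0.4436 -0.0483]
iy [425.2  84.4] 3173 [0.507  0.1983]
bottle_red_cap [(0.61, array([ 0.6469, -0.0092])), (0.6, array([ 0.5191, -0.1427])), (0.56, array([0.5198, 0.0779]))]
bottle_red_cap mask [(0.92, array([118.,  64.])), (0.84, array([246., 193.])), (0.8, array([340.,  86.]))]
bottle_white_cap [(0.66, array([ 0.6426, -0.0873])), (0.41, array([0.5091, 0.1815]))]
bottle_white_cap mask [(0.97, array([176., 186.]))]
bottle_blue_cap [(0.68, array([0.6359, 0.0657])), (0.62, array([ 0.7431, -0.1674]))]
bottle_blue_cap mask [(0.82, array([119., 256.])), (0.6, array([312., 192.]))]
shelf [(0.93, array([ 0.6436, -0.0104]))]
shelf mask [(0.57, array([243., 176.]))]
insert_yellow [(0.63, array([0.508 , 0.1944]))]
insert_yellow mask [(0.78, array([428.,  84.]))]
[305.2727227  179.19741109] [316.7105235  197.38609847] [325.23680445 210.94481149]
[244.37218214 180.61603266] [241.35470184 199.11127396] [239.10655967 212.89096032]
```

```bash
python3 -m creep '{"series":[{"hand":0.3,"offset":[-0.7,-0.7,1.0],"twist":0},{"hand":0.3,"offset":[-0.75,-0.7,2.0],"twist":0},{"hand":0.3,"offset":[0,0,3.5],"twist":0},{"hand":0.3,"offset":[0,0,3.5],"twist":0},{"hand":0.3,"offset":[0,0,3.0],"twist":0},{"hand":0.3,"offset":[0,0,1.5],"twist":0},{"hand":0.3,"offset":[0,0,0.8],"twist":0},{"hand":0.3,"offset":[0,0,0],"twist":0}]}'
python3 -m creep '{"series":[{"hand":1,"offset":[0,0,0],"twist":0},{"hand":1,"offset":[0,0,0],"twist":0},{"hand":1,"offset":[0,0,0],"twist":0},{"hand":1,"offset":[0,0,0],"twist":0},{"hand":1,"offset":[0,0,0],"twist":0},{"hand":1,"offset":[0,0,0],"twist":0},{"hand":1,"offset":[0,0,-0.3],"twist":0},{"hand":1,"offset":[0,0,-0.7],"twist":0}]}'
python3 - <<'E'
from h import *
o,p=wrist();cv2.imwrite("pics/w2.png",p["color"][:,:,::-1]);print(o["position"],o["grip_width"]*88)
E
```

```text
clock: 5.6
position: [0.6423, -0.0094, 0.0695]
tcp_rot: [[-0.997, -0.081, -0.0], [-0.081, 0.997, -0.0], [0.0, -0.0, -1.0]]
contact_force: [0.2, -0.8, 1.2]
grip_width: 0.702
gripper_force: 0.0
clock: 6.6
position: [0.6413, -0.0093, 0.0792]
tcp_rot: [[-0.997, -0.081, -0.002], [-0.081, 0.997, 0.0], [0.002, 0.0, -1.0]]
contact_force: [0.1, 0.2, -1.5]
grip_width: 0.419
gripper_force: 29.9
[ 0.6413046  -0.00925269  0.07916593] 36.8637335826522
```

View pics/w2.png

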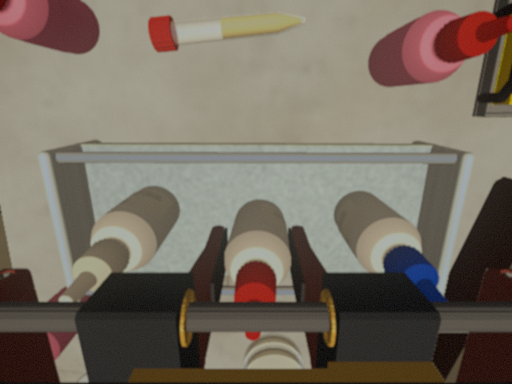

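```bash
python3 -m creep '{"series":[{"hand":1,"offset":[0,0,-3],"twist":0},{"hand":1,"offset":[0,0,-5],"twist":0},{"hand":1,"offset":[0,0,-4],"twist":0},{"hand":1,"offset":[2.3,4.2,0],"twist":0},{"hand":1,"offset":[2.3,4.2,0],"twist":0},{"hand":1,"offset":[2.3,4.2,0],"twist":0},{"hand":1,"offset":[2.3,4.2,0],"twist":0},{"hand":1,"offset":[2.3,4.2,0],"twist":0}]}'
python3 - <<'E'
from h import *
o,p=wrist();cv2.imwrite("pics/w3.png",p["color"][:,:,::-1]);print(o["position"],o["grip_width"]*88)
for n,z in(("insert_red",.003),("insert_blue",.003),("insert_yellow",0.003),("caddy",0)):
    print(n,[(round(d["conf"],2),np.round(onz(d["at"],z,p),4)) for d in robot.place_of(n,p)])
for nm,f in(("r",red),("b",blu),("y",yel)):
    c,a=cen(p,(0,0,512,250),f);print(nm,c,a,onz(c,.012,p))
E
```

```text
clock: 7.65
position: [0.5095, 0.1918, 0.1998]
tcp_rot: [[-0.997, -0.081, 0.0], [-0.081, 0.997, 0.0], [-0.0, 0.0, -1.0]]
contact_force: [-0.1, -0.5, -0.7]
grip_width: 0.421
gripper_force: 29.9
[0.50950138 0.19181797 0.19979098] 37.04245090712013
insert_red [(0.82, array([0.4981, 0.3386]))]
insert_blue [(0.66, array([0.5031, 0.2646]))]
insert_yellow [(0.96, array([0.5087, 0.1972]))]
caddy []
r [377.99020208 171.26760563] 3266 [0.49616479 0.34110464]
b [318.62202278 172.10666206] 2897 [0.50323185 0.26769579]
y [259.73645971 172.81770145] 3028 [0.51009697 0.19477069]
```

View pics/w3.png

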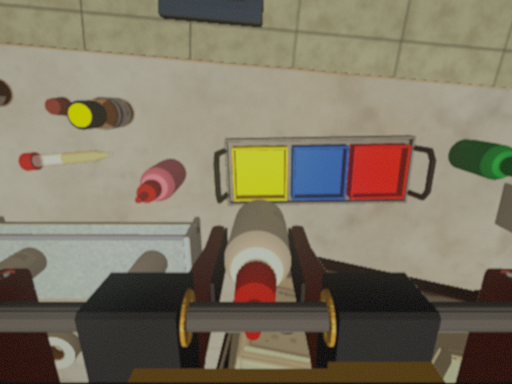

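```bash
python3 -m creep '{"series":[{"hand":1,"offset":[0.05,4.9,0],"twist":0},{"hand":1,"offset":[0.05,5.0,0],"twist":0},{"hand":1,"offset":[0.05,4.9,0],"twist":0},{"hand":1,"offset":[0,0,4],"twist":0},{"hand":1,"offset":[0,0,4],"twist":0},{"hand":1,"offset":[0,0,4],"twist":0},{"hand":1,"offset":[0,0,2.4],"twist":0},{"hand":1,"offset":[0,0,0],"twist":0}]}'
python3 -m creep '{"series":[{"hand":1,"offset":[0,0,0.1],"twist":0},{"hand":1,"offset":[0,0,0.1],"twist":0},{"hand":1,"offset":[0,0,0.1],"twist":0},{"hand":1,"offset":[0,0,0.1],"twist":0},{"hand":1,"offset":[0,0,0],"twist":0},{"hand":1,"offset":[0,0,0],"twist":0},{"hand":1,"offset":[0,0,0],"twist":0},{"hand":1,"offset":[0,0,0],"twist":0}]}'
```

```text
clock: 8.9
position: [0.4968, 0.3363, 0.0536]
tcp_rot: [[-0.997, -0.079, -0.003], [-0.079, 0.997, -0.002], [0.004, -0.002, -1.0]]
contact_force: [-0.3, 0.3, -0.6]
grip_width: 0.424
gripper_force: 29.9
clock: 9.9
position: [0.497, 0.3381, 0.0516]
tcp_rot: [[-0.997, -0.081, -0.0], [-0.081, 0.997, -0.0], [0.0, -0.0, -1.0]]
contact_force: [-0.2, -0.2, -1.0]
grip_width: 0.423
gripper_force: 29.9
```

```bash
python3 -m creep '{"series":[{"hand":1,"offset":[0,0,0.1],"twist":0},{"hand":1,"offset":[0,0,0.1],"twist":0},{"hand":1,"offset":[0,0,0.1],"twist":0},{"hand":1,"offset":[0,0,0.1],"twist":0},{"hand":1,"offset":[0,0,0],"twist":0},{"hand":1,"offset":[0,0,0],"twist":0},{"hand":1,"offset":[0,0,0],"twist":0},{"hand":1,"offset":[0,0,0],"twist":0}]}'
python3 -m creep '{"series":[{"hand":1,"offset":[0,0,0.1],"twist":0},{"hand":1,"offset":[0,0,0],"twist":0},{"hand":1,"offset":[0,0,0],"twist":0},{"hand":1,"offset":[0,0,0],"twist":0},{"hand":1,"offset":[0,0,0],"twist":0},{"hand":1,"offset":[0,0,0],"twist":0},{"hand":1,"offset":[0,0,0],"twist":0},{"hand":1,"offset":[0,0,0],"twist":0}]}'
```

```text
clock: 10.9
position: [0.4971, 0.3381, 0.0477]
tcp_rot: [[-0.997, -0.081, 0.0], [-0.081, 0.997, -0.0], [-0.0, -0.0, -1.0]]
contact_force: [-1.1, 0.2, -1.5]
grip_width: 0.421
gripper_force: 29.9
clock: 11.9
position: [0.497, 0.3381, 0.0466]
tcp_rot: [[-0.997, -0.081, -0.0], [-0.081, 0.997, -0.0], [0.0, -0.0, -1.0]]
contact_force: [-1.0, -0.4, -1.0]
grip_width: 0.42
gripper_force: 29.9
```

```bash
python3 -m creep '{"series":[{"hand":1,"offset":[0,0,0.1],"twist":0},{"hand":1,"offset":[0,0,0],"twist":0},{"hand":1,"offset":[0,0,0],"twist":0},{"hand":1,"offset":[0,0,0],"twist":0},{"hand":1,"offset":[0,0,0],"twist":0},{"hand":1,"offset":[0,0,0],"twist":0},{"hand":1,"offset":[0,0,0],"twist":0},{"hand":1,"offset":[0,0,0],"twist":0}]}'
python3 -m creep '{"series":[{"hand":1,"offset":[0,0,0.1],"twist":0},{"hand":1,"offset":[0,0,0],"twist":0},{"hand":1,"offset":[0,0,0],"twist":0},{"hand":1,"offset":[0,0,0],"twist":0},{"hand":1,"offset":[0,0,0],"twist":0},{"hand":1,"offset":[0,0,0],"twist":0},{"hand":1,"offset":[0,0,0],"twist":0},{"hand":1,"offset":[0,0,0],"twist":0}]}'
```

```text
clock: 12.9
position: [0.4974, 0.3382, 0.0463]
tcp_rot: [[-0.997, -0.081, 0.001], [-0.081, 0.997, 0.0], [-0.001, 0.0, -1.0]]
contact_force: [-1.3, 0.3, 5.4]
grip_width: 0.42
gripper_force: 29.9
clock: 13.9
position: [0.4977, 0.3384, 0.0463]
tcp_rot: [[-0.997, -0.081, 0.001], [-0.081, 0.997, 0.0], [-0.002, 0.0, -1.0]]
contact_force: [-2.4, -1.3, 12.2]
grip_width: 0.422
gripper_force: 30.0
```

```bash
python3 -m creep '{"series":[{"hand":1,"offset":[0,0,-0.15],"twist":0},{"hand":0.45,"offset":[0,0,0],"twist":0},{"hand":0.45,"offset":[0,0,0],"twist":0},{"hand":0.45,"offset":[0,0,0],"twist":0},{"hand":0.45,"offset":[0,0,-1],"twist":0},{"hand":0.45,"offset":[0,0,-4],"twist":0},{"hand":0.45,"offset":[0,0,-5],"twist":0},{"hand":0.45,"offset":[0,0,-5],"twist":0}]}'
python3 - <<'E'
from h import *
o,p=wrist();cv2.imwrite("pics/w4.png",p["color"][:,:,::-1]);print(o["position"])
print(tool(o,[.633-o["position"][0],.066-o["position"][1],0]))
E
```

```text
clock: 14.9
position: [0.4969, 0.338, 0.1982]
tcp_rot: [[-0.997, -0.081, 0.0], [-0.081, 0.997, -0.0], [-0.0, -0.0, -1.0]]
contact_force: [0.7, 1.2, 0.3]
grip_width: 0.55
gripper_force: 0.0
[0.49688677 0.3380257  0.19816639]
[-11.36 -28.22   0.  ]
```

View pics/w4.png

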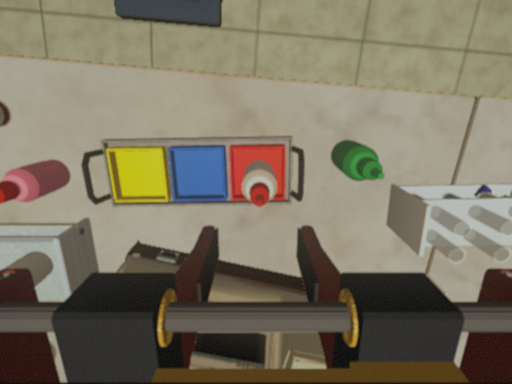

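The red bottle stands upright in the red insert, with its cap at (260,193). Next is blue.

```bash
python3 -m creep '{"series":[{"hand":0.3,"offset":[-0.05,-4.95,0],"twist":0},{"hand":0.3,"offset":[-0.05,-4.95,0],"twist":0},{"hand":0.3,"offset":[-0.05,-4.95,0],"twist":0},{"hand":0.3,"offset":[-2.85,-3.4,0],"twist":0},{"hand":0.3,"offset":[-2.85,-3.4,0],"twist":0},{"hand":0.3,"offset":[-2.85,-3.4,0],"twist":0},{"hand":0.3,"offset":[-2.8,-3.35,0],"twist":0},{"hand":0.3,"offset":[0,0,0],"twist":0}]}'
python3 - <<'E'
from h import *
o,p=wrist()
c,a=cen(p,(200,150,120,90),blu);P=onz(c,.126,p);print(c,a,P,o["position"],tool(o,[P[0]-o["position"][0],P[1]-o["position"][1],0.0695-o["position"][2]]))
E
```

```text
clock: 15.95
position: [0.637, 0.0619, 0.1964]
tcp_rot: [[-0.997, -0.078, 0.002], [-0.078, 0.997, -0.001], [-0.002, -0.001, -1.0]]
contact_force: [-0.0, 1.2, -0.1]
grip_width: 0.7
gripper_force: 0.0
[263.65927978 197.81717452] 361 [0.63150946 0.06663111] [0.63696115 0.06192035 0.19642754] [ 0.53  0.52 12.69]
```

```bash
python3 -m creep '{"series":[{"hand":0.3,"offset":[0,0,1.0],"twist":0},{"hand":0.3,"offset":[0,0,2.0],"twist":0},{"hand":0.3,"offset":[0,0,3.5],"twist":0},{"hand":0.3,"offset":[0,0,3.5],"twist":0},{"hand":0.3,"offset":[0,0,1.5],"twist":0},{"hand":0.3,"offset":[0,0,1],"twist":0},{"hand":0.3,"offset":[0,0,0.4],"twist":0},{"hand":0.3,"offset":[0,0,0],"twist":0}]}'
python3 -m creep '{"series":[{"hand":1,"offset":[0,0,0],"twist":0},{"hand":1,"offset":[0,0,0],"twist":0},{"hand":1,"offset":[0,0,0],"twist":0},{"hand":1,"offset":[0,0,0],"twist":0},{"hand":1,"offset":[0,0,0],"twist":0},{"hand":1,"offset":[0,0,0],"twist":0},{"hand":1,"offset":[0,0,-0.3],"twist":0},{"hand":1,"offset":[0,0,-0.7],"twist":0}]}'
```

```text
clock: 17.0
position: [0.6352, 0.0644, 0.0678]
tcp_rot: [[-0.997, -0.081, 0.001], [-0.081, 0.997, -0.0], [-0.001, -0.0, -1.0]]
contact_force: [-0.0, 0.0, -0.3]
grip_width: 0.698
gripper_force: 0.0
clock: 18.0
position: [0.6338, 0.0642, 0.0767]
tcp_rot: [[-0.997, -0.081, -0.002], [-0.081, 0.997, -0.0], [0.002, -0.0, -1.0]]
contact_force: [0.3, -0.2, -1.5]
grip_width: 0.423
gripper_force: 29.8
```

```bash
python3 -m creep '{"series":[{"hand":1,"offset":[0,0,-3],"twist":0},{"hand":1,"offset":[0,0,-5],"twist":0},{"hand":1,"offset":[0,0,-4],"twist":0},{"hand":1,"offset":[3.8,4.5,0],"twist":0},{"hand":1,"offset":[3.8,4.5,0],"twist":0},{"hand":1,"offset":[3.8,4.5,0],"twist":0},{"hand":1,"offset":[0.05,3.85,0],"twist":0},{"hand":1,"offset":[0.05,3.85,0],"twist":0}]}'
python3 -m creep '{"series":[{"hand":1,"offset":[0,0,0],"twist":0},{"hand":1,"offset":[0,0,4],"twist":0},{"hand":1,"offset":[0,0,4],"twist":0},{"hand":1,"offset":[0,0,3],"twist":0},{"hand":1,"offset":[0,0,2],"twist":0},{"hand":1,"offset":[0,0,1.0],"twist":0},{"hand":1,"offset":[0,0,0.4],"twist":0},{"hand":1,"offset":[0,0,0],"twist":0}]}'
```

```text
clock: 19.0
position: [0.502, 0.2674, 0.1976]
tcp_rot: [[-0.997, -0.081, 0.0], [-0.081, 0.997, -0.0], [-0.0, -0.0, -1.0]]
contact_force: [0.1, -0.6, -0.1]
grip_width: 0.426
gripper_force: 29.7
clock: 20.0
position: [0.5033, 0.2662, 0.0536]
tcp_rot: [[-0.997, -0.081, 0.001], [-0.081, 0.997, 0.0], [-0.001, -0.0, -1.0]]
contact_force: [0.7, 0.3, -0.3]
grip_width: 0.424
gripper_force: 29.8
```

```bash
python3 -m creep '{"series":[{"hand":1,"offset":[0,0,0.2],"twist":0},{"hand":1,"offset":[0,0,0.2],"twist":0},{"hand":1,"offset":[0,0,0.2],"twist":0},{"hand":1,"offset":[0,0,0.1],"twist":0},{"hand":1,"offset":[0,0,0.1],"twist":0},{"hand":1,"offset":[0,0,0],"twist":0},{"hand":1,"offset":[0,0,0],"twist":0},{"hand":1,"offset":[0,0,0],"twist":0}]}'
python3 -m creep '{"series":[{"hand":1,"offset":[0,0,0.1],"twist":0},{"hand":1,"offset":[0,0,0],"twist":0},{"hand":1,"offset":[0,0,0],"twist":0},{"hand":1,"offset":[0,0,0],"twist":0},{"hand":1,"offset":[0,0,0],"twist":0},{"hand":1,"offset":[0,0,0],"twist":0},{"hand":1,"offset":[0,0,0],"twist":0},{"hand":1,"offset":[0,0,0],"twist":0}]}'
```

```text
clock: 21.0
position: [0.5029, 0.2663, 0.0452]
tcp_rot: [[-0.997, -0.081, 0.0], [-0.081, 0.997, -0.0], [-0.0, -0.0, -1.0]]
contact_force: [1.2, 0.1, -0.8]
grip_width: 0.422
gripper_force: 29.8
clock: 22.0
position: [0.5028, 0.2663, 0.0441]
tcp_rot: [[-0.997, -0.081, -0.0], [-0.081, 0.997, -0.0], [0.0, -0.0, -1.0]]
contact_force: [-0.6, 0.1, -1.5]
grip_width: 0.428
gripper_force: 29.8
```

```bash
python3 -m creep '{"series":[{"hand":1,"offset":[0,0,0.1],"twist":0},{"hand":1,"offset":[0,0,0],"twist":0},{"hand":1,"offset":[0,0,0],"twist":0},{"hand":1,"offset":[0,0,0],"twist":0},{"hand":1,"offset":[0,0,0],"twist":0},{"hand":1,"offset":[0,0,0],"twist":0},{"hand":1,"offset":[0,0,0],"twist":0},{"hand":1,"offset":[0,0,0],"twist":0}]}'
```

```text
clock: 23.0
position: [0.5032, 0.2665, 0.0434]
tcp_rot: [[-0.997, -0.081, 0.001], [-0.081, 0.997, 0.0], [-0.001, 0.0, -1.0]]
contact_force: [-1.1, 0.2, 5.2]
grip_width: 0.424
gripper_force: 29.8
```

```bash
python3 -m creep '{"series":[{"hand":1,"offset":[0,0,-0.05],"twist":0},{"hand":0.45,"offset":[0,0,0],"twist":0},{"hand":0.45,"offset":[0,0,0],"twist":0},{"hand":0.45,"offset":[0,0,0],"twist":0},{"hand":0.45,"offset":[0,0,-1],"twist":0},{"hand":0.45,"offset":[0,0,-4],"twist":0},{"hand":0.45,"offset":[0,0,-5],"twist":0},{"hand":0.45,"offset":[0,0,-5],"twist":0}]}'
python3 -m creep '{"series":[{"hand":0.3,"offset":[0.2,-5,0],"twist":0},{"hand":0.3,"offset":[0.2,-5,0],"twist":0},{"hand":0.3,"offset":[0.2,-5,0],"twist":0},{"hand":0.3,"offset":[0.2,-4.8,0],"twist":0},{"hand":0.3,"offset":[0.5,-3,0],"twist":0},{"hand":0.3,"offset":[0,0,0],"twist":0},{"hand":0.3,"offset":[0,0,0],"twist":0},{"hand":0.3,"offset":[0,0,0],"twist":0}]}'
python3 - <<'E'
from h import *
o,p=wrist();cv2.imwrite("pics/w5.png",p["color"][:,:,::-1]);print(o["position"])
c,a=cen(p,(0,0,512,250),yel);print(c,a,onz(c,.086,p))
E
```

```text
clock: 24.0
position: [0.5026, 0.2663, 0.1957]
tcp_rot: [[-0.997, -0.081, 0.0], [-0.081, 0.997, -0.0], [-0.0, -0.0, -1.0]]
contact_force: [0.2, 0.3, -1.0]
grip_width: 0.551
gripper_force: 0.0
clock: 25.0
position: [0.5084, 0.0392, 0.1938]
tcp_rot: [[-0.997, -0.082, 0.0], [-0.082, 0.997, 0.0], [-0.0, 0.0, -1.0]]
contact_force: [-0.6, -0.3, -0.8]
grip_width: 0.703
gripper_force: 0.0
[0.50842209 0.03918353 0.19379868]
[385.064367   185.00853485] 2812 [0.49216182 0.16259747]
```

View pics/w5.png

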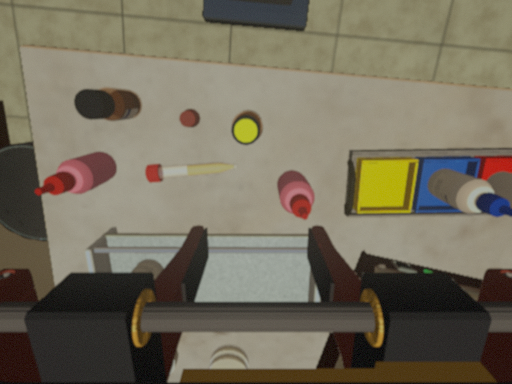

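The dot is at (245,131), the pellet at (190,118), the pink bottle's cap at (302,207), and the blue bottle stands in the blue insert.

Run:
```python
from h import *
o,p=wrist()
for nm,z,f,r in [("dot",.086,yel,(225,110,40,40)),("pink",.096,red,(285,190,30,35)),("pellet",.008,red,(178,105,25,25)),("iy",.012,yel,(345,145,80,75))]:
    c,a=cen(p,r,f);P=onz(c,z,p);print(nm,np.round(c,1),a,np.round(P,4),tool(o,[P[0]-o["position"][0],P[1]-o["position"][1],0]))
```

```text
dot [245.4 130.2] 482 [0.4511 0.0233] [ 5.84 -1.11 -0.  ]
pink [300.4 206.1] 353 [0.5171 0.0813] [-1.21  4.12  0.  ]Traceback (most recent call last):
  File "<stdin>", line 4, in <module>
  File "h.py", line 19, in cen
    k,l,s,c=cv2.connectedComponentsWithStats(m); i=1+np.argmax(s[1:,4]); return c[i]+[x,y],s[i,4]
                                                     ~~~~~~~~~^^^^^^^^^
    return _wrapfunc(a, 'argmax', axis=axis, out=out, **kwds)
    return bound(*args, **kwds)
ValueError: attempt to get argmax of an empty sequence
```

```bash
python3 -m creep '{"series":[{"hand":0.3,"offset":[3.0,-0.55,0],"twist":0},{"hand":0.3,"offset":[2.85,-0.55,0],"twist":0},{"hand":0.3,"offset":[0,0,0],"twist":-9.6},{"hand":0.3,"offset":[0,0,0],"twist":-9.6},{"hand":0.3,"offset":[0,0,0],"twist":-9.6},{"hand":0.3,"offset":[0,0,0],"twist":-9.6},{"hand":0.3,"offset":[0,0,0],"twist":-9.6},{"hand":0.3,"offset":[0,0,0],"twist":0}]}'
python3 - <<'E'
from h import *
o,p=wrist()
c,a=cen(p,(150,100,250,140),yel);P=onz(c,.086,p);print(c,a,P,o["position"],tool(o,[.451-o["position"][0],.0235-o["position"][1],0.025-o["position"][2]]))
cv2.imwrite("pics/w6.png",p["color"][:,:,::-1])
E
```

```text
clock: 26.1
position: [0.451, 0.0229, 0.1937]
tcp_rot: [[-0.607, -0.795, -0.0], [-0.795, 0.607, -0.0], [0.0, 0.0, -1.0]]
contact_force: [0.1, 0.3, -0.3]
grip_width: 0.703
gripper_force: 0.0
[257.34975369 191.92118227] 406 [0.45143271 0.02382023] [0.45099894 0.02290473 0.19365367] [-0.05  0.04 16.87]
```

View pics/w6.png

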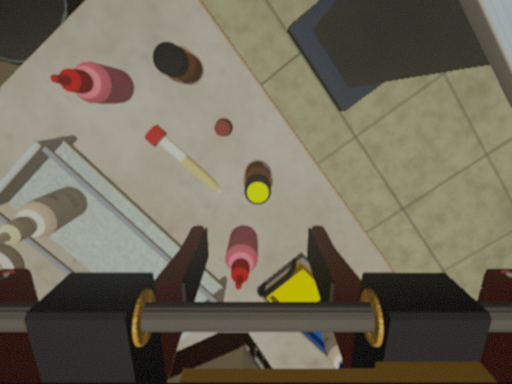

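The amber bottle is centred between the fingers at (257,192), with the pink one clear behind the gripper plane.

```bash
python3 -m creep '{"series":[{"hand":0.3,"offset":[0,0,2],"twist":0},{"hand":0.3,"offset":[0,0,4],"twist":0},{"hand":0.3,"offset":[0,0,4],"twist":0},{"hand":0.3,"offset":[0,0,3.5],"twist":0},{"hand":0.3,"offset":[0,0,2],"twist":0},{"hand":0.3,"offset":[0,0,1],"twist":0},{"hand":0.3,"offset":[0,0,0.4],"twist":0},{"hand":0.3,"offset":[0,0,0],"twist":0}]}'
python3 -m creep '{"series":[{"hand":1,"offset":[0,0,0],"twist":0},{"hand":1,"offset":[0,0,0],"twist":0},{"hand":1,"offset":[0,0,0],"twist":0},{"hand":1,"offset":[0,0,0],"twist":0},{"hand":1,"offset":[0,0,0],"twist":0},{"hand":1,"offset":[0,0,0],"twist":0},{"hand":1,"offset":[0,0,-0.3],"twist":0},{"hand":1,"offset":[0,0,-0.7],"twist":0}]}'
python3 - <<'E'
from h import *
o=robot.get_obs();print(tool(o,[.5095-o["position"][0],.195-o["position"][1],0]))
E
```

```text
clock: 27.15
position: [0.4514, 0.0223, 0.025]
tcp_rot: [[-0.607, -0.795, 0.001], [-0.795, 0.607, -0.0], [-0.0, -0.001, -1.0]]
contact_force: [-0.2, 0.4, 0.1]
grip_width: 0.701
gripper_force: 0.0
clock: 28.15
position: [0.4505, 0.0223, 0.0346]
tcp_rot: [[-0.607, -0.795, -0.001], [-0.795, 0.607, -0.0], [0.001, 0.001, -1.0]]
contact_force: [-0.1, -0.6, -1.0]
grip_width: 0.368
gripper_force: 30.0
[-1.731e+01  5.780e+00 -1.000e-02]
```

```bash
python3 -m creep '{"series":[{"hand":1,"offset":[0,0,-4],"twist":0},{"hand":1,"offset":[0,0,-6],"twist":0},{"hand":1,"offset":[0,0,-5],"twist":0},{"hand":1,"offset":[-4.3,1.45,0],"twist":0},{"hand":1,"offset":[-4.3,1.45,0],"twist":0},{"hand":1,"offset":[-4.3,1.45,0],"twist":0},{"hand":1,"offset":[-4.4,1.45,0],"twist":0},{"hand":1,"offset":[0,0,0],"twist":0}]}'
python3 - <<'E'
from h import *
o,p=wrist();cv2.imwrite("pics/w7.png",p["color"][:,:,::-1]);print(o["position"],o["grip_width"])
s=robot.get_image("top");x,y,w,h=140,130,200,150;cv2.imwrite("pics/t7.png",cv2.resize(s["color"][y:y+h,x:x+w,::-1],None,fx=3,fy=3))
E
```

```text
clock: 29.15
position: [0.5107, 0.1976, 0.1849]
tcp_rot: [[-0.604, -0.797, 0.001], [-0.797, 0.604, 0.001], [-0.001, -0.0, -1.0]]
contact_force: [0.3, -0.4, -0.8]
grip_width: 0.37
gripper_force: 30.0
[0.51068659 0.19764452 0.18487105] 0.3704916527518637
```

View pics/w7.png

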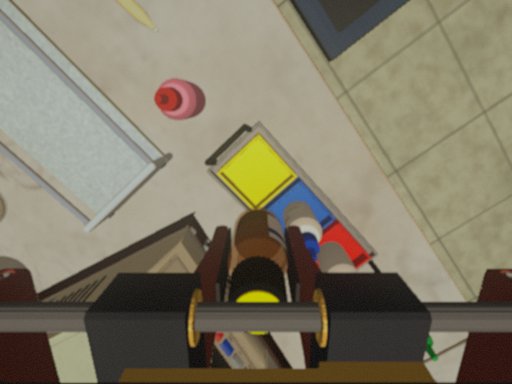

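View pics/t7.png

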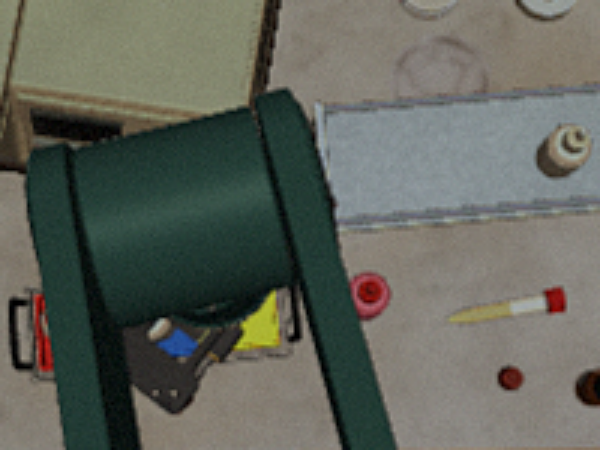

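The amber bottle hangs upright above the yellow insert. The box corner shows at (193,215), so I'll check its clearance to the gripper body.

Run:
```python
from h import *
o,p=wrist();t=robot.get_image("top")
T=np.array([.5095,.195])
for n,q,px in(("wrist",p,(193,215)),("top",t,(222,197))):
  for z in(0,.02,.05):
    P=onz(px,z,q);d=P-T;print(n,z,np.round(P,3),tool(o,[d[0],d[1],0]))
c=yel
cc,a=cen(p,(205,125,100,85),yel);print(cc,a,onz(cc,.012,p),o["position"],tool(o,[T[0]-o["position"][0],T[1]-o["position"][1],0]))
```

```text
wrist 0 [0.609 0.189] [-5.54 -8.23 -0.01]
wrist 0.02 [0.6   0.186] [-4.75 -7.76 -0.01]
wrist 0.05 [0.587 0.181] [-3.56 -7.05 -0.01]
top 0 [0.61  0.187] [-5.48 -8.47 -0.01]
top 0.02 [0.607 0.187] [-5.23 -8.25 -0.01]
top 0.05 [0.602 0.186] [-4.84 -7.92 -0.01]
[256.61399202 175.56980669] 3259 [0.50978419 0.19491495] [0.50913257 0.19496917 0.18449132] [-0.02 -0.03 -0.  ]
```

```bash
python3 -m creep '{"series":[{"hand":1,"offset":[0,0,2],"twist":0},{"hand":1,"offset":[0,0,4],"twist":0},{"hand":1,"offset":[0,0,4],"twist":0},{"hand":1,"offset":[0,0,2.5],"twist":0},{"hand":1,"offset":[0,0,1.2],"twist":0},{"hand":1,"offset":[0,0,0.6],"twist":0},{"hand":1,"offset":[0,0,0.2],"twist":0},{"hand":1,"offset":[0,0,0],"twist":0}]}'
python3 -m creep '{"series":[{"hand":1,"offset":[0,0,0.2],"twist":0},{"hand":1,"offset":[0,0,0.2],"twist":0},{"hand":1,"offset":[0,0,0.1],"twist":0},{"hand":1,"offset":[0,0,0.1],"twist":0},{"hand":1,"offset":[0,0,0.1],"twist":0},{"hand":1,"offset":[0,0,0],"twist":0},{"hand":1,"offset":[0,0,0],"twist":0},{"hand":1,"offset":[0,0,0],"twist":0}]}'
```

```text
clock: 30.35
position: [0.5104, 0.1951, 0.0403]
tcp_rot: [[-0.607, -0.795, 0.001], [-0.795, 0.607, 0.0], [-0.001, -0.001, -1.0]]
contact_force: [-0.4, 0.5, -0.3]
grip_width: 0.368
gripper_force: 30.0
clock: 31.35
position: [0.5099, 0.1951, 0.0327]
tcp_rot: [[-0.607, -0.795, 0.0], [-0.795, 0.607, -0.0], [0.0, -0.0, -1.0]]
contact_force: [0.1, -0.2, -0.4]
grip_width: 0.371
gripper_force: 30.0
```

```bash
python3 -m creep '{"series":[{"hand":1,"offset":[0,0,0.1],"twist":0},{"hand":1,"offset":[0,0,0],"twist":0},{"hand":1,"offset":[0,0,0],"twist":0},{"hand":1,"offset":[0,0,0.05],"twist":0},{"hand":1,"offset":[0,0,0],"twist":0},{"hand":1,"offset":[0,0,0],"twist":0},{"hand":1,"offset":[0,0,0],"twist":0},{"hand":1,"offset":[0,0,0],"twist":0}]}'
```

```text
clock: 32.35
position: [0.5099, 0.1951, 0.0312]
tcp_rot: [[-0.607, -0.795, 0.0], [-0.795, 0.607, -0.0], [0.0, -0.0, -1.0]]
contact_force: [-0.4, 0.8, -2.0]
grip_width: 0.37
gripper_force: 30.0
```

```bash
python3 -m creep '{"series":[{"hand":1,"offset":[0,0,0.1],"twist":0},{"hand":1,"offset":[0,0,0],"twist":0},{"hand":1,"offset":[0,0,0],"twist":0},{"hand":1,"offset":[0,0,0],"twist":0},{"hand":1,"offset":[0,0,0],"twist":0},{"hand":1,"offset":[0,0,0],"twist":0},{"hand":1,"offset":[0,0,0],"twist":0},{"hand":1,"offset":[0,0,0],"twist":0}]}'
```

```text
clock: 33.35
position: [0.5099, 0.1951, 0.0309]
tcp_rot: [[-0.607, -0.795, 0.0], [-0.795, 0.607, -0.0], [-0.0, -0.0, -1.0]]
contact_force: [-2.3, -0.1, 7.8]
grip_width: 0.37
gripper_force: 30.0
```

Contact, so release and retreat, then back the arm away for a clear view.

```bash
python3 -m creep '{"series":[{"hand":1,"offset":[0,0,-0.05],"twist":0},{"hand":0.48,"offset":[0,0,0],"twist":0},{"hand":0.48,"offset":[0,0,0],"twist":0},{"hand":0.48,"offset":[0,0,0],"twist":0},{"hand":0.48,"offset":[0,0,-1],"twist":0},{"hand":0.48,"offset":[0,0,-4],"twist":0},{"hand":0.48,"offset":[0,0,-6],"twist":0},{"hand":0.48,"offset":[0,0,-6],"twist":0}]}'
python3 -m creep '{"series":[{"hand":0.48,"offset":[5,-1,0],"twist":0},{"hand":0.48,"offset":[5,-1,0],"twist":0},{"hand":0.48,"offset":[5,-1,0],"twist":0},{"hand":0.48,"offset":[5,-1,0],"twist":0},{"hand":0.48,"offset":[4,-1,0],"twist":0},{"hand":0.48,"offset":[0,0,0],"twist":0},{"hand":0.48,"offset":[0,0,0],"twist":0},{"hand":0.48,"offset":[0,0,0],"twist":0}]}'
python3 - <<'E'
from h import *
a=robot.get_image("side")["color"][130:330,150:380,::-1];b=robot.get_image("top")["color"][150:290,110:390,::-1]
cv2.imwrite("pics/f.png",cv2.resize(a,None,fx=3,fy=3))
cv2.imwrite("pics/ft.png",cv2.resize(b,None,fx=2.8,fy=2.8))
E
```

```text
clock: 34.35
position: [0.5094, 0.195, 0.2029]
tcp_rot: [[-0.607, -0.795, -0.0], [-0.795, 0.607, -0.0], [0.0, 0.0, -1.0]]
contact_force: [1.3, 0.2, 0.2]
grip_width: 0.52
gripper_force: 0.0
clock: 35.35
position: [0.4045, -0.0252, 0.2009]
tcp_rot: [[-0.606, -0.796, 0.0], [-0.796, 0.606, 0.0], [-0.0, -0.0, -1.0]]
contact_force: [-0.4, -0.4, -0.4]
grip_width: 0.524
gripper_force: 0.0
```

View pics/f.png

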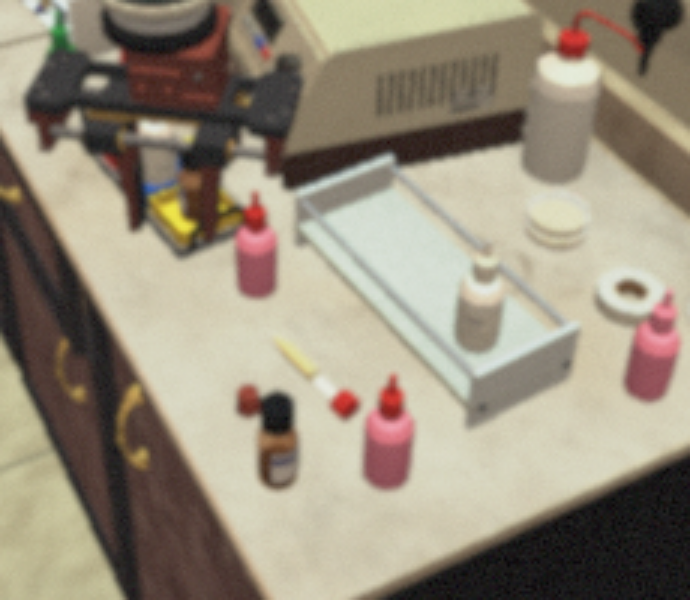

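View pics/ft.png

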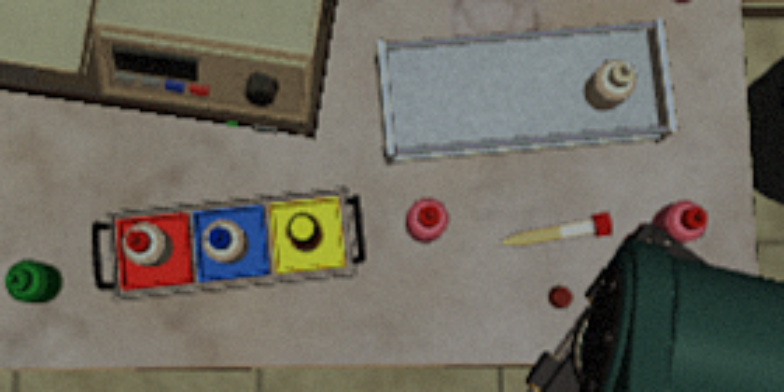

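The top view shows all three bottles upright in their own colours: red (140,242), blue (222,240) and amber with the dot (303,230). The white-capped, plain amber and pink bottles haven't moved, and the arm is clear.

```bash
python3 -c "
from workcell import robot
print(robot.finish_job())"
```

```text
the job is handed in; nothing more can be done
None
```

The red-capped, blue-capped and yellow-dotted amber bottles stand upright in their matching inserts, the white-capped and plain amber bottles were left untouched, and the job was handed in at about 35 s.

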